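# Set the lesson counter to four

## Task

Set the desk's lesson counter to lesson four: slide its grey cover fully aside by the fin, roll the rubber wheel underneath with a light fingertip until the four dots sit centred in the small window, and take the finger off. The wheel is delicate, so never put more than about 20 N on it. Then slide the cover fully shut again without shifting the number, and leave the things standing round the counter where they are.

Things in the scene. Friction and masses are not known exactly. Their poses are not given: they have to be found in the camera images.
- counter: White housing of the lesson counter, fixed to the desk. Origin on the desk below the wheel's middle, z up. Along its y: window part (-72 to -24 mm, top 90 mm high), rubber wheel (-18 to +18), block 96 mm high (26 to 100) over which the cover parks; x from -65 to +65. Two 8 mm rails, tops 102 mm high, run along y at x = -61 and +61. Cover aside, the wheel is open from above between them.
- wheel_spot (a point): Housing point 86 mm above the desk on the wheel's centre line (x = y = 0); axes as the housing's. Rubber wheel 80 mm in diameter, 36 mm wide, axle along y. The axle height differs from unit to unit and is NOT given: the rim's top is 0 to 10 mm above this point and must be felt. Turn it by pressing a fingertip on its top (6 to 12 N) and dragging along x.
- spring_foot (a point): Point of the housing on its floor, 6 mm above the desk, right under the wheel, where the wheel's spring stands. The wheel sinks when pressed: it yields from 2 N on, then about 2 N per mm, to a hard stop after 6 mm (14 N). More than 22 N on the wheel counts as damage.
- window (a point): Centre of the window in the housing's top, 90 mm above the desk, 46 mm to the wheel's -y side; opening 24 mm along x, 28 mm along y. A white drum of 60 mm diameter, turning with the wheel, shows groups of one to six black dots (as on dice) in it.
- drum (a joint): Turn of wheel and drum, rad. k dots are centred in the window at 0.75*(k-1): one dot 0, two 0.75, three 1.5, four 2.25, five 3.0, six 3.75. Grows as the wheel's top is dragged along the housing's +x: 40 mm of rim per rad, less slip (friction unknown). About 3 N along the rim turns it; it stays where it is left. Stops at -0.2 and 3.95.
- cover (a joint): How far the grey sliding cover is open, m: 0 shut (over the wheel), 0.065 fully aside. It slides along the housing's +y to open, with 2 N friction, and stays where it is left.
- cover_fin (a point): Centre of the upright fin on the cover, axes as the housing's: 26 mm along x, 12 mm along y (the way the cover slides), 28 mm high, foot 106 and top 134 mm above the desk; shut, it stands at the housing's x = 0, y = 30 mm. Cover plate 130 (x) by 72 mm (y), 4 thick, top at 106 mm, from 56 mm on the fin's -y side to 16 mm on its +y side.
- eraser_mid (a point): Eraser in a blue sleeve, 22 x 50 x 12 mm, lying near the counter; centre. Leave alone.
- sharpener_mid (a point): Black pencil sharpener, 26 x 34 x 22 mm, near the counter; centre. Leave alone.
- earbud_case_mid (a point): White earbud case, 55 x 62 x 24 mm, near the counter; centre. Leave alone.
There are look-alikes about, which are no part of the job. Leave any pink look-alike of the counter alone.

How it is judged:
On the way, in this order (a step that is already met when the one before it is completed fails the run):
1. the cover is slid fully aside (within 6 mm) (value of joint cover above 0.059 m), for 0.2 s.
2. the four dots stand centred in the window (within 0.12 rad), the wheel is let go and the cover is still aside (value of joint drum between 2.13 and 2.37 rad and contact force between drum and anything else below 0.3 N and value of joint cover above 0.05 m), for 0.2 s.
At the end, for the whole second after the job is handed in: The four dots stand centred in the window (drum within 0.12 rad of 2.25) and the cover is shut (within 6 mm of its end) (value of joint drum between 2.13 and 2.37 rad and value of joint cover below 0.006 m); the robot touches nothing.
It fails at once if the wheel is loaded with more than 22 N (contact force between drum and anything else above 22 N).
It fails at once if the eraser, sharpener or earbud case is shifted by more than 15 mm (distance of any of eraser_mid, sharpener_mid, earbud_case_mid from where it was at the start of the episode above 0.015 m).
It also fails if it takes over 64 s, if anything falls off the work surface, if the arm or the gripper's body presses on something with over 40 N, if the wrist force passes 120 N, or if a joint passes its speed limit or range.

## Robot

A 6-joint arm with a two-finger parallel gripper is mounted at the origin on the work surface. World frame = base frame: x ahead of the robot, y to its left, z up, the work surface at z = 0. Lengths are in m, angles in rad, forces in N, time in s.
With the tool pointing down it reaches from about 0.3 to 0.775 m from the base axis. Payload 14.6 kg.
Tool frame: the origin (TCP) lies on the centre line of the jaws, within the pads' length; the fingertips stand ctrl.tcp_to_tips ahead of it and the grasp point (between the pads) lies 2 mm behind it (ctrl.tcp_to_tips is the distance from the TCP to the fingertips, in m); z points along the fingers, y is the line along which they close (so a half turn about z gives the same grasp; the last joint's range is limited). The gripper opens to 94 mm and grips with 3 to 60 N. Pads are 16 mm wide; open, the fingers measure 119 mm over their backs; the gripper's body (75 mm by 177 mm) begins 78 mm behind the grasp point.
Start: joints at [1.124, 0.3, 1.521, -0, 1.321, -0.067], TCP at [0.204, 0.511, 0.185] pointing down, gripper open.
Joint ranges: [-3.03, 3.03], [-0.79, 2.21], [0.23, 2.52], [-1.04, 4.18], [0, 3.07], [-2.55, 2.55]. Speed limits (rad/s): [2.22, 2.22, 2.57, 3.14, 3.14, 3.14].

## Interface

Orientations are given as [roll, pitch, yaw] about the fixed x, y, z axes, in that order (R = Rz(yaw) Ry(pitch) Rx(roll)).
In Python, from station import telemetry, viewer, hand_in, ctrl gives the robot as it stands.
- The arm moves only by the tool step_arm, never from a script. Its argument "plan" is a list of rows, each an object of numbers: "dx", "dy", "dz": the shift along the tool's x, y, z scaled (see below); "rx", "ry", "rz": the turn, a rotation vector about the tool's x, y, z scaled (see below); "claw": the closure, from 0 (fully open) to 1 (shut). In form: [{"dx": .., "dy": .., "dz": .., "rx": .., "ry": .., "rz": .., "claw": ..}, ...]. A call has 1 to 10 rows; each row shifts and turns the commanded pose from where the row before left it, along the tool's axes as they then stand; what a row does not reach is not made up. The controller multiplies each number of a shift by 0.1 m and each number of a turn by 90 degrees. A row lasts 1/10 s, in which the tool goes at most 50 mm and 8.59 degrees, less where a joint would pass 70% of its speed; a pose out of reach is approached as far as the arm can. A call with a number of a shift or a turn outside -1 to 1 is refused whole. A call with a gripper value outside its range is refused whole. The fingers move at their own pace and stop on an object; "grip_force" is the grip in N (left out, the last holds). Time passes only in rows, so rows that do not move let the fingers close. It gives the time, the measured TCP pose, the force, the opening and the grip force at its end, in the units of the state.
- telemetry.get_obs(): the state, without advancing time (a new reading comes with each control period).
- viewer.camera(name): name is "scene" or "top" or "wrist"; returns a dict with "img" (400x640x3 uint8, red, green, blue), "z_map" (400x640 float32, m along the optical axis (not along the pixel's ray), 0 where there is no reading), "fx", "fy", "cx", "cy" (pixels), "dist" ([k1, k2, p1, p2, k3] as OpenCV has them; the pictures are not rectified), "R" (3x3) and "t" (3): a world point X has camera coordinates R X + t; the wrist camera has in their place "tool_from_camera" (4x4, takes a point from camera to tool coordinates, whose origin is the TCP and whose axes are the flange's). Camera axes: x right, y down, z forward; pixel columns grow to the right and rows downward; lengths in m; the calibration is good to about 2 mm. A picture is of the moment at which its call begins: read the wrist's pose just before it.
- hand_in(): hands the job in; it is judged then, once.
Trained networks look in a picture, given as the dict that the camera call returned (one of the last four; its "shot" number tells which), for a name from the list of things; names that differ only in an ending like _2 or _b are one class to them, and where a whole thing is asked for, a point or a joint stands for the part that bears it (a point fixed in the world has none). Each returns a list of dicts, best first, with "score" (0 to 1); they miss things now and then, are a little off and sometimes report something else, mostly with a low value. They report only what shows in the picture. A call takes as long as a camera call. They do not tell look-alikes from the thing itself.
- viewer.recognise(target, picture): "rect" ([left, top, right, bottom] in pixels, round what is visible of it).
The state is a dict: "time_s": time; "qpos": joint angles; "joint_vel": joint speeds; "tau": joint torques, N m; "ee_pos": TCP position; "eef_rot": TCP orientation; "force": force on the tool from outside, world axes, zero at the start; "moment": the same for the moment, N m; "grip_width": finger opening in m; "grip_force": force on a finger pad.
Only numpy, scipy, OpenCV 4.12 (cv2) and the standard library are available. Lean on these libraries where they do the work, as an engineer would, in place of code of your own. Each camera call takes 0.05 s, during which the arm holds its last target. There are 200 camera calls.

## Working session

There is one attempt and no reset: what is moved stays moved. The work goes in short steps, Python scripts to look and compute and a tool call to move; the robot and the scene stay as the last step left them, time stands still between calls to the robot, and variables do not carry over. Pictures are saved under pics/ and viewed, at most 10 in all, crops included, and the job is handed in when it is done.

Besides the shell and the picture viewer there is one more tool, called as name(argument=value, ...) on one line, values as JSON. step_arm: Moves the arm, as the interface text tells. Shifts and turns lie within -1 to 1; 1 stands for 0.1 m of shift or 90 degrees of turn. Its arguments: {"type":"object","properties":{"plan":{"type":"array"},"grip_force":{"type":"number"}},"required":["plan"]}

```bash
mkdir -p pics; ls; python3 - <<'E'
from station import telemetry, viewer, ctrl
import cv2,numpy as np
print(ctrl.tcp_to_tips); o=telemetry.get_obs(); print({k:np.round(v,3) for k,v in o.items()})
ims=[]
for n in ("scene","top"):
    p=viewer.camera(n); ims.append(p["img"])
    np.savez(f"{n}.npz",**{k:v for k,v in p.items() if isinstance(v,(np.ndarray,float,int,list))})
    for t in ("counter","cover_fin","window","eraser_mid","sharpener_mid","earbud_case_mid"):
        print(n,t,[(np.round(d["rect"]),round(d["score"],2)) for d in viewer.recognise(t,p)][:3])
    cv2.imwrite(f"pics/{n}.png",p["img"][:,:,::-1])
E
```

```text
pics
0.017
{'time_s': np.float64(0.0), 'qpos': array([ 1.124,  0.3  ,  1.522, -0.   ,  1.321, -0.067]), 'joint_vel': array([-0.   , -0.001,  0.001,  0.001, -0.002, -0.   ]), 'tau': array([-3.0000e-03, -5.3181e+01, -3.5272e+01,  7.1000e-02,  2.4000e-02,
       -0.0000e+00]), 'ee_pos': array([0.204, 0.511, 0.184]), 'eef_rot': array([-3.14 , -0.   ,  2.762]), 'force': array([-0.637, -0.601, -0.457]), 'moment': array([ 0.001, -0.013, -0.03 ]), 'grip_force': np.float64(0.0), 'grip_width': np.float64(0.094)}
scene counter [(array([345., 267., 479., 389.]), 0.96), (array([333., 157., 428., 236.]), 0.9), (array([239., 101., 327., 170.]), 0.67)]
scene cover_fin [(array([378., 276., 447., 357.]), 0.74), (array([259.,  98., 303., 138.]), 0.72), (array([360., 155., 399., 202.]), 0.69)]
scene window [(array([334., 154., 423., 234.]), 0.89), (array([242., 100., 323., 171.]), 0.66), (array([340., 270., 478., 384.]), 0.56)]
scene eraser_mid []
scene sharpener_mid [(array([310., 193., 325., 211.]), 0.61)]
scene earbud_case_mid [(array([359., 240., 388., 272.]), 0.9)]
top counter [(array([356., 274., 441., 339.]), 0.87), (array([232., 198., 324., 270.]), 0.81), (array([196.,  60., 292., 153.]), 0.6)]
top cover_fin [(array([387., 274., 424., 339.]), 0.92), (array([213.,  65., 274., 129.]), 0.82), (array([262., 201., 305., 267.]), 0.72)]
top window [(array([192.,  58., 294., 154.]), 0.94), (array([236., 198., 325., 273.]), 0.79), (array([354., 272., 440., 339.]), 0.65)]
top eraser_mid [(array([283., 281., 307., 298.]), 0.66)]
top sharpener_mid [(array([332., 220., 353., 236.]), 0.51), (array([236., 198., 326., 271.]), 0.46)]
top earbud_case_mid [(array([266., 169., 293., 196.]), 0.92)]
```

View pics/scene.png

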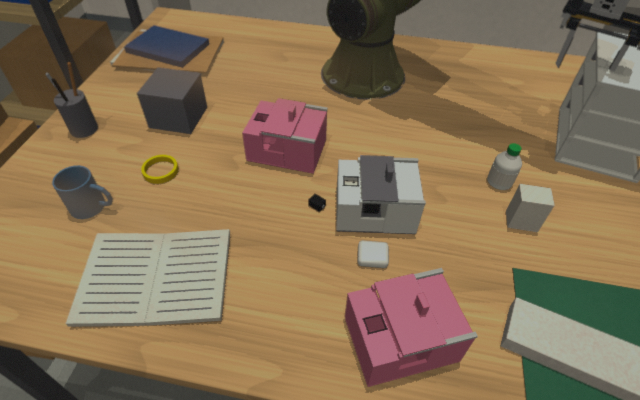

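View pics/top.png

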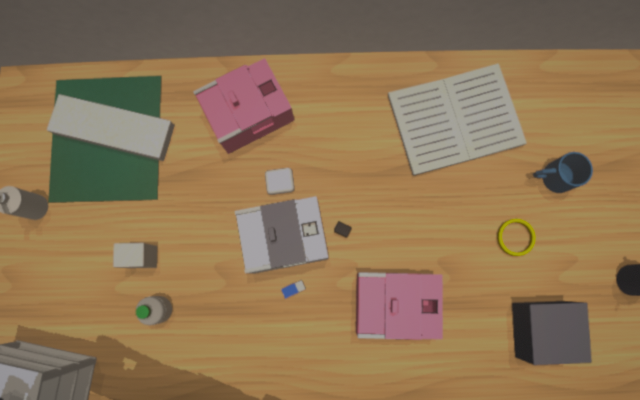

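The white counter is in the top image around (282,235). Its fin is at about (272,234) and its window at (310,229), so housing -y points image-right. The scene view agrees, and the two pink ones are look-alikes.

```bash
cat > h.py <<'E'
import numpy as np,cv2
def cloud(p,Rwc=None,twc=None):
    K=np.array([[p["fx"],0,p["cx"]],[0,p["fy"],p["cy"]],[0,0,1]],float)
    v,u=np.mgrid[0:400,0:640]
    n=cv2.undistortPoints(np.stack([u,v],-1).reshape(-1,1,2).astype(np.float64),K,np.array(p["dist"],float)).reshape(400,640,2)
    z=p["z_map"]; c=np.dstack([n[...,0]*z,n[...,1]*z,z])
    if Rwc is None: Rwc=np.array(p["R"]).T; twc=-Rwc@np.array(p["t"])
    w=c@Rwc.T+twc; w[z<=0]=np.nan
    return w
E
python3 - <<'E'
from h import *
for n,(l,t,r,b) in (("top",(228,192,334,278)),("scene",(330,150,430,240))):
    p=np.load(n+".npz"); w=cloud(p); im=p["img"].astype(int)
    print(n,"desk z",np.nanmedian(w[200:380,340:360,2]))
    W=w[t:b,l:r].reshape(-1,3); I=im[t:b,l:r].reshape(-1,3)
    ok=(W[:,2]>.08)&(W[:,2]<.112)&(I.max(1)-I.min(1)<30)
    q=W[ok]; rect=cv2.minAreaRect(q[:,:2].astype(np.float32)*1000); print(rect,ok.sum())
    print(np.round(cv2.boxPoints(rect)))
    f=W[W[:,2]>.122]; print("fin",len(f),np.median(f,0))
    g=ok&(I.max(1)<130)&(W[:,2]>.1); print("cover",g.sum(),W[g].mean(0),cv2.minAreaRect(W[g,:2].astype(np.float32)*1000))
p=np.load("top.npz");w=cloud(p)
for nm,(u,v) in dict(win=(310,229),eraser=(292,290),sharp=(343,229),case=(280,181),fin=(272,234)).items(): print(nm,np.round(w[v,u],3))
E
```

```text
top desk z -4.772392274288162e-05
((535.3328247070312, 97.82716369628906), (130.7153778076172, 171.828857421875), 9.558065414428711) 5006
[[457. 172.]
 [485.   2.]
 [614.  24.]
 [586. 193.]]
fin 85 [0.53197165 0.11263168 0.13346369]
cover 2115 [0.53462555 0.09263005 0.10566492] ((532.6940307617188, 110.03828430175781), (129.56593322753906, 104.78130340576172), 9.452409744262695)
scene desk z 0.00019523181247782517
((537.7181396484375, 97.76288604736328), (134.00035095214844, 171.4687957763672), 9.265298843383789) 3903
[[458. 172.]
 [485.   2.]
 [618.  24.]
 [590. 193.]]
fin 80 [0.53741841 0.11336269 0.13166981]
cover 1536 [0.54539488 0.09461702 0.10473332] ((533.9000244140625, 119.46829223632812), (132.69468688964844, 123.71652221679688), 9.605839729309082)
win [0.545 0.038 0.081]
eraser [0.419 0.083 0.012]
sharp [ 0.55  -0.032  0.02 ]
case [0.661 0.105 0.021]
fin [0.532 0.112 0.133]
```

step_arm(plan=[{"rz": -0.087},{"rz": -0.087},{"rz": -0.087},{"rz": -0.086},{"dx": -0.13,"dy": -0.223},{"dx": -0.2,"dy": -0.35},{"dx": -0.2,"dy": -0.35},{"dx": -0.2,"dy": -0.35},{"dx": -0.2,"dy": -0.35},{"dx": -0.2,"dy": -0.35}], grip_force=15)

```text
$.plan[0]: bad value
```

step_arm(plan=[{"dx": -0.2,"dy": -0.35},{"dx": -0.2,"dy": -0.35},{"dx": -0.2,"dy": -0.35},{"dx": -0.2,"dy": -0.35},{"dx": -0.2,"dy": -0.35},{"dx": -0.2,"dy": -0.35},{"dx": -0.2,"dy": -0.35},{"dx": -0.27,"dy": -0.387},{"dx": 0}])

```text
$.plan[0]: bad value
```

```bash
cat >> h.py <<'E'
from scipy.spatial.transform import Rotation as Ro
H0=np.array([.5383,.084]); YAW=np.deg2rad(9.5)
def house(w): 
    c,s=np.cos(YAW),np.sin(YAW); d=np.asarray(w)[...,:2]-H0
    return np.dstack([d[...,0]*c+d[...,1]*s,-d[...,0]*s+d[...,1]*c]).squeeze()
def wrist():
    from station import telemetry,viewer
    o=telemetry.get_obs(); p=viewer.camera("wrist")
    R=Ro.from_euler("xyz",o["eef_rot"]).as_matrix(); T=np.array(p["tool_from_camera"])
    return o,p,cloud(p,R@T[:3,:3],R@T[:3,3]+o["ee_pos"])
E
python3 - <<'E'
from h import *
o,p,w=wrist(); print(o["ee_pos"],o["eef_rot"],house(o["ee_pos"]),o["force"])
cv2.imwrite("pics/w1.png",p["img"][:,:,::-1])
z=w[...,2]; f=w[(z>.128)&(z<.137)]; print("fin",len(f),np.median(f,0),cv2.minAreaRect(f[:,:2].astype(np.float32)*1000))
E
```

```text
[0.20388757 0.51080302 0.18485265] [3.14157573e+00 5.26768186e-06 2.76181107e+00] [-0.25938335  0.47614365] [-0.33025823  0.92057367  0.79262304]
fin 8 [0.26510212 0.52539358 0.13203456] ((165.42440795898438, 545.6712646484375), (0.10604140162467957, 224.52146911621094), 78.50109100341797)
```

View pics/w1.png

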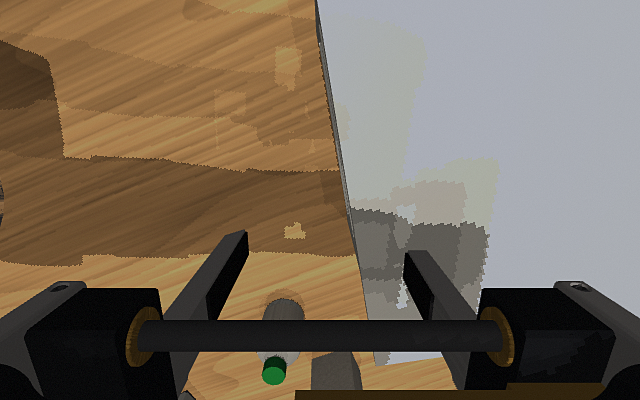

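The rows were refused because every key is needed. The picture shows a tall white thing right beside the gripper, with the bottle cap at (273,370). I'll check the obstacle positions and heights.

```bash
python3 - <<'E'
from h import *
for n in ("top","scene"):
    p=np.load(n+".npz");w=cloud(p); z=w[...,2]
    ok=(z>.06)&(z<.6)&(w[...,1]>-.1)&(w[...,0]>.1)
    g=np.floor(w[ok][:,:2]/.05).astype(int); zz=z[ok]
    G={}
    for a,b in zip(map(tuple,g),zz): G.setdefault(a,[]).append(b)
    print(n)
    for a in sorted(G):
        if len(G[a])>8: print((round(a[0]*.05,2),round(a[1]*.05,2)),round(float(np.percentile(G[a],95)),3),end="; ")
    print()
o,p,w=wrist(); print([np.round(w[v,u],3) for u,v in ((320,20),(350,200),(500,100),(450,200),(400,330),(310,20))])
E
```

```text
top
(np.float64(0.2), np.float64(0.5)) 0.236; (np.float64(0.2), np.float64(0.55)) 0.237; (np.float64(0.25), np.float64(0.5)) 0.237; (np.float64(0.25), np.float64(0.55)) 0.237; (np.float64(0.25), np.float64(0.6)) 0.158; (np.float64(0.25), np.float64(0.65)) 0.083; (np.float64(0.3), np.float64(-0.1)) 0.104; (np.float64(0.3), np.float64(0.6)) 0.159; (np.float64(0.3), np.float64(0.65)) 0.085; (np.float64(0.35), np.float64(-0.1)) 0.099; (np.float64(0.35), np.float64(0.35)) 0.111; (np.float64(0.35), np.float64(0.4)) 0.077; (np.float64(0.4), np.float64(-0.1)) 0.101; (np.float64(0.4), np.float64(0.35)) 0.08; (np.float64(0.45), np.float64(-0.1)) 0.105; (np.float64(0.45), np.float64(0.0)) 0.096; (np.float64(0.45), np.float64(0.05)) 0.109; (np.float64(0.45), np.float64(0.1)) 0.108; (np.float64(0.45), np.float64(0.15)) 0.103; (np.float64(0.45), np.float64(0.35)) 0.093; (np.float64(0.45), np.float64(0.4)) 0.093; (np.float64(0.5), np.float64(0.0)) 0.093; (np.float64(0.5), np.float64(0.05)) 0.109; (np.float64(0.5), np.float64(0.1)) 0.135; (np.float64(0.5), np.float64(0.15)) 0.099; (np.float64(0.5), 
[... 3677 characters left out ...]
96; (np.float64(0.8), np.float64(0.05)) 0.091; (np.float64(0.8), np.float64(0.1)) 0.106; (np.float64(0.8), np.float64(0.15)) 0.133; (np.float64(0.8), np.float64(0.2)) 0.107; (np.float64(0.8), np.float64(0.25)) 0.101; (np.float64(0.85), np.float64(0.05)) 0.09; (np.float64(0.85), np.float64(0.1)) 0.091; (np.float64(0.85), np.float64(0.15)) 0.107; (np.float64(0.85), np.float64(0.2)) 0.107; (np.float64(0.85), np.float64(0.25)) 0.102; (np.float64(0.9), np.float64(0.1)) 0.091; (np.float64(0.9), np.float64(0.15)) 0.104; 
[array([0.091, 0.557, 0.236]), array([0.175, 0.54 , 0.235]), array([0.155, 0.624, 0.236]), array([0.194, 0.589, 0.236]), array([0.186, 0.541, 0.32 ]), array([0.032, 0.569, 0.002])]
```

```bash
python3 - <<'E'
from h import *
a=[]
for n,(l,t,r,b) in (("scene",(520,0,640,180)),("top",(0,300,160,400))):
    p=np.load(n+".npz"); c=p["img"][t:b,l:r]; a.append(cv2.resize(c,None,fx=550/c.shape[0]*(1 if n=="scene" else .46),fy=550/c.shape[0]*(1 if n=="scene" else .46)))
h=max(x.shape[0] for x in a); a=[cv2.copyMakeBorder(x,0,h-x.shape[0],0,0,cv2.BORDER_CONSTANT) for x in a]
im=np.hstack(a); print(im.shape); cv2.imwrite("pics/c.png",im[:,:,::-1])
p=np.load("top.npz");w=cloud(p)
for u,v in ((30,345),(60,350),(90,358),(90,365),(80,390),(40,390),(10,390),(60,380)): print(u,v,np.round(w[v,u],3))
E
```

```text
(550, 772, 3)
30 345 [0.306 0.675 0.007]
60 350 [0.295 0.605 0.004]
90 358 [0.279 0.529 0.017]
90 365 [0.262 0.534 0.006]
80 390 [0.207 0.558 0.001]
40 390 [0.251 0.523 0.229]
10 390 [0.252 0.578 0.233]
60 380 [0.256 0.526 0.153]
```

View pics/c.png

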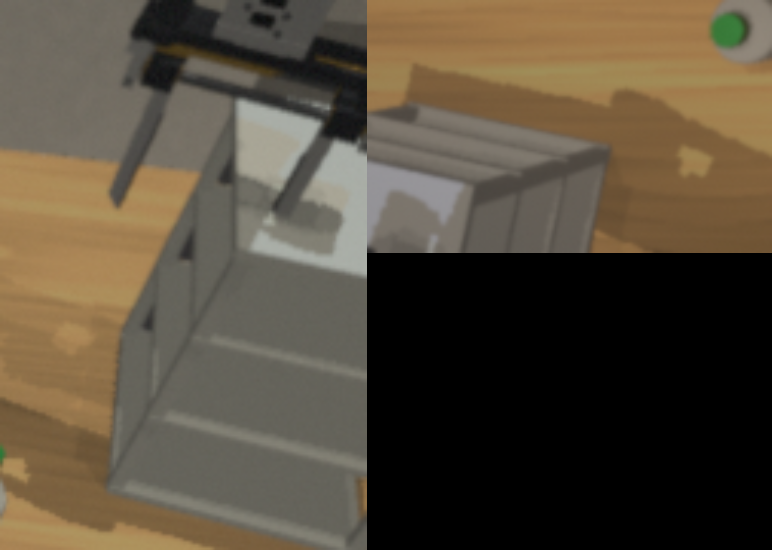

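The crop shows stacked trays right beside the +y finger. I'll check the finger and tray depths directly.

```bash
python3 - <<'E'
from h import *
p=np.load("scene.npz");w=cloud(p)
for nm,x,y in (("L finger tip",118,195),("R tip",282,205),("R mid",310,165),("tray",300,240),("tray back",260,150),("corner",237,250),("cornertop",237,110),("edge R",350,268),("tray2",260,310),("tray3",240,370)):
    u,v=int(520+x/3.056),int(y/3.056); print(nm,u,v,np.round(w[v,u],3))
o,p,w=wrist()
for u,v in ((408,262),(412,285),(425,262),(480,240),(360,240),(345,160),(240,245),(232,240)): print(u,v,np.round(w[v,u],3))
E
```

```text
L finger tip 558 63 [0.195 0.458 0.215]
R tip 612 67 [0.233 0.555 0.241]
R mid 621 53 [0.233 0.556 0.275]
tray 618 78 [0.266 0.562 0.236]
tray back 605 49 [0.14  0.564 0.234]
corner 597 81 [0.284 0.517 0.233]
cornertop 597 35 [0.071 0.561 0.232]
edge R 634 87 [0.293 0.588 0.236]
tray2 605 101 [0.232 0.581 0.156]
tray3 598 121 [0.205 0.605 0.081]
408 262 [0.216 0.557 0.244]
412 285 [0.223 0.554 0.253]
425 262 [0.215 0.564 0.25 ]
480 240 [0.223 0.598 0.235]
360 240 [0.198 0.538 0.237]
345 160 [0.154 0.545 0.235]
240 245 [0.181 0.47  0.224]
232 240 [0.176 0.467 0.223]
```

The +y finger visibly passes through the tray's top sheet with no force, so I'll back out straight up in a small step and watch the force.

step_arm(plan=[{"dx": 0,"dy": 0,"dz": -0.05,"rx": 0,"ry": 0,"rz": 0,"claw": 0},{"dx": 0,"dy": 0,"dz": -0.05,"rx": 0,"ry": 0,"rz": 0,"claw": 0}], grip_force=15)

```text
time_s: 1.05
ee_pos: [0.2039, 0.5108, 0.1953]
eef_rot: [-3.142, -0.0, 2.762]
force: [1.0, -0.0, 0.0]
grip_width: 0.0939
grip_force: 0.0
```

step_arm(plan=[{"dx": 0,"dy": 0,"dz": -0.35,"rx": 0,"ry": 0,"rz": 0,"claw": 0},{"dx": 0,"dy": 0,"dz": -0.35,"rx": 0,"ry": 0,"rz": 0,"claw": 0},{"dx": 0,"dy": 0,"dz": 0,"rx": 0,"ry": 0,"rz": -0.087,"claw": 0},{"dx": 0,"dy": 0,"dz": 0,"rx": 0,"ry": 0,"rz": -0.087,"claw": 0},{"dx": 0,"dy": 0,"dz": 0,"rx": 0,"ry": 0,"rz": -0.087,"claw": 0},{"dx": 0,"dy": 0,"dz": 0,"rx": 0,"ry": 0,"rz": -0.086,"claw": 0},{"dx": -0.15,"dy": -0.25,"dz": 0,"rx": 0,"ry": 0,"rz": 0,"claw": 0},{"dx": -0.2,"dy": -0.35,"dz": 0,"rx": 0,"ry": 0,"rz": 0,"claw": 0},{"dx": -0.2,"dy": -0.35,"dz": 0,"rx": 0,"ry": 0,"rz": 0,"claw": 0},{"dx": -0.2,"dy": -0.35,"dz": 0,"rx": 0,"ry": 0,"rz": 0,"claw": 0}])

```text
time_s: 2.05
ee_pos: [0.3, 0.3937, 0.2654]
eef_rot: [3.141, 0.001, -2.976]
force: [0.1, -0.0, 0.1]
grip_width: 0.094
grip_force: 0.0
```

step_arm(plan=[{"dx": -0.2,"dy": -0.35,"dz": 0,"rx": 0,"ry": 0,"rz": 0,"claw": 0},{"dx": -0.2,"dy": -0.35,"dz": 0,"rx": 0,"ry": 0,"rz": 0,"claw": 0},{"dx": -0.2,"dy": -0.35,"dz": 0,"rx": 0,"ry": 0,"rz": 0,"claw": 0},{"dx": -0.2,"dy": -0.35,"dz": 0,"rx": 0,"ry": 0,"rz": 0,"claw": 0},{"dx": -0.2,"dy": -0.35,"dz": 0,"rx": 0,"ry": 0,"rz": 0,"claw": 0},{"dx": -0.2,"dy": -0.35,"dz": 0,"rx": 0,"ry": 0,"rz": 0,"claw": 0},{"dx": -0.2,"dy": -0.35,"dz": 0,"rx": 0,"ry": 0,"rz": 0,"claw": 0},{"dx": -0.2,"dy": -0.35,"dz": 0,"rx": 0,"ry": 0,"rz": 0,"claw": 0},{"dx": -0.2,"dy": -0.35,"dz": 0,"rx": 0,"ry": 0,"rz": 0,"claw": 0},{"dx": 0,"dy": 0,"dz": 0,"rx": 0,"ry": 0,"rz": 0,"claw": 0}])

```text
time_s: 3.05
ee_pos: [0.5305, 0.1106, 0.2647]
eef_rot: [-3.141, -0.0, -2.98]
force: [-0.5, 1.3, 0.1]
grip_width: 0.0938
grip_force: 0.0
```

```bash
python3 - <<'E'
from h import *
o,p,w=wrist(); print(o["time_s"],o["ee_pos"],o["eef_rot"],house(o["ee_pos"]),o["force"])
cv2.imwrite("pics/w2.png",p["img"][:,:,::-1])
z=w[...,2]; h=house(w); m=(z>.128)&(z<.138)&(abs(h[...,0])<.05)&(abs(h[...,1])<.1); f=w[m]
r=cv2.minAreaRect(f[:,:2].astype(np.float32)*1000);print("fin",len(f),np.median(f,0),r,house(np.array(r[0])/1000))
E
```

```text
3.05 [0.53046984 0.11060131 0.26472883] [-3.14105631e+00 -1.86128040e-04 -2.98009050e+00] [-0.00333229  0.02752884] [-0.50835621  1.32078008  0.08173925]
fin 243 [0.53262406 0.11427528 0.13450018] ((533.3535766601562, 114.37681579589844), (26.39668083190918, 11.581039428710938), 9.547561645507812) [0.00013503 0.03077661]
```

View pics/w2.png

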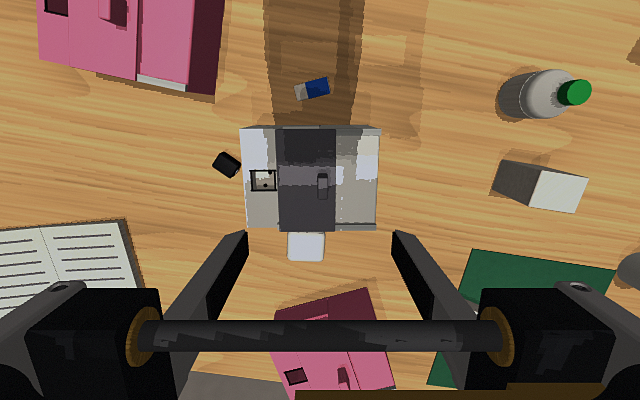

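The wrist view confirms it: the fin fit measures 26.4 x 11.6 mm at height 134, at housing (0, 31 mm). The fin sits at pixel (322,187), the window at (263,181). Next I grip the fin.

step_arm(plan=[{"dx": -0.034,"dy": 0.032,"dz": 0.3,"rx": 0,"ry": 0,"rz": 0,"claw": 0.4},{"dx": 0,"dy": 0,"dz": 0.4,"rx": 0,"ry": 0,"rz": 0,"claw": 0.4},{"dx": 0,"dy": 0,"dz": 0.4,"rx": 0,"ry": 0,"rz": 0,"claw": 0.4},{"dx": 0,"dy": 0,"dz": 0.2,"rx": 0,"ry": 0,"rz": 0,"claw": 0.4},{"dx": 0,"dy": 0,"dz": 0.055,"rx": 0,"ry": 0,"rz": 0,"claw": 0.4},{"dx": 0,"dy": 0,"dz": 0,"rx": 0,"ry": 0,"rz": 0,"claw": 0.4}], grip_force=10)

```text
time_s: 3.7
ee_pos: [0.5313, 0.1182, 0.1298]
eef_rot: [3.142, 0.0, -2.976]
force: [0.8, -0.4, 0.5]
grip_width: 0.0567
grip_force: 0.0
```

step_arm(plan=[{"dx": 0,"dy": 0,"dz": 0,"rx": 0,"ry": 0,"rz": 0,"claw": 1},{"dx": 0,"dy": 0,"dz": 0,"rx": 0,"ry": 0,"rz": 0,"claw": 1},{"dx": 0,"dy": 0,"dz": 0,"rx": 0,"ry": 0,"rz": 0,"claw": 1},{"dx": 0,"dy": 0,"dz": 0,"rx": 0,"ry": 0,"rz": 0,"claw": 1},{"dx": 0,"dy": 0,"dz": 0,"rx": 0,"ry": 0,"rz": 0,"claw": 1},{"dx": 0,"dy": 0,"dz": 0,"rx": 0,"ry": 0,"rz": 0,"claw": 1}])

```text
time_s: 4.3
ee_pos: [0.5315, 0.1175, 0.1294]
eef_rot: [3.142, 0.0, -2.976]
force: [-0.0, -0.1, 0.6]
grip_width: 0.0121
grip_force: 0.0
```

step_arm(plan=[{"dx": 0,"dy": 0,"dz": 0,"rx": 0,"ry": 0,"rz": 0,"claw": 1},{"dx": 0,"dy": 0.08,"dz": 0,"rx": 0,"ry": 0,"rz": 0,"claw": 1},{"dx": 0,"dy": 0.1,"dz": 0,"rx": 0,"ry": 0,"rz": 0,"claw": 1},{"dx": 0,"dy": 0.1,"dz": 0,"rx": 0,"ry": 0,"rz": 0,"claw": 1},{"dx": 0,"dy": 0.1,"dz": 0,"rx": 0,"ry": 0,"rz": 0,"claw": 1},{"dx": 0,"dy": 0.1,"dz": 0,"rx": 0,"ry": 0,"rz": 0,"claw": 1},{"dx": 0,"dy": 0.08,"dz": 0,"rx": 0,"ry": 0,"rz": 0,"claw": 1},{"dx": 0,"dy": 0.05,"dz": 0,"rx": 0,"ry": 0,"rz": 0,"claw": 1},{"dx": 0,"dy": 0,"dz": 0,"rx": 0,"ry": 0,"rz": 0,"claw": 1},{"dx": 0,"dy": 0,"dz": 0,"rx": 0,"ry": 0,"rz": 0,"claw": 1}])

```text
time_s: 5.3
ee_pos: [0.5214, 0.1776, 0.1293]
eef_rot: [-3.142, -0.0, -2.976]
force: [0.5, 0.2, 0.2]
grip_width: 0.0004
grip_force: 0.0
```

```bash
python3 - <<'E'
from h import *
from station import viewer,telemetry
print(telemetry.get_obs()["grip_width"],telemetry.get_obs()["ee_pos"])
o,pw,w=wrist(); p=viewer.camera("scene")
a=cv2.resize(p["img"][120:260,300:480],None,fx=2.2,fy=2.2); b=cv2.resize(pw["img"],None,fx=.6,fy=.6)
h=max(a.shape[0],b.shape[0]); im=np.hstack([cv2.copyMakeBorder(x,0,h-x.shape[0],0,0,cv2.BORDER_CONSTANT) for x in (a,b)])
cv2.imwrite("pics/d.png",im[:,:,::-1]); print(im.shape)
E
```

```text
0.0003720325857808372 [0.52144175 0.17761267 0.1293315 ]
(308, 780, 3)
```

View pics/d.png

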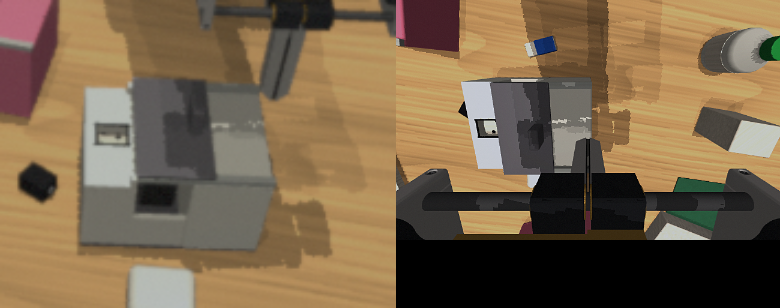

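```bash
python3 - <<'E'
from h import *
from station import viewer,telemetry
o,pw,w=wrist(); p=viewer.camera("scene"); ws=cloud(p); pt=viewer.camera("top"); wt=cloud(pt)
t=o["ee_pos"]; print(t, pw["tool_from_camera"])
for nm,W in (("wrist",w),("scene",ws),("top",wt)):
    near=(np.hypot(W[...,0]-t[0],W[...,1]-t[1])<.06)&(W[...,2]>.11)&(W[...,2]<.25)
    q=W[near]; print(nm,len(q))
    for a in np.arange(.11,.25,.02):
        s=q[(q[:,2]>=a)&(q[:,2]<a+.02)]
        if len(s)>3: print(round(a,2),len(s),np.round(s.min(0),3),np.round(s.max(0),3))
    h=house(W); m=(abs(h[...,0])<.03)&(abs(h[...,1]-.03)<.03)&(W[...,2]>.115)&(W[...,2]<.14)
    if m.sum()>3: print("fin",m.sum(),np.median(W[m],0))
E
```

```text
[0.52151116 0.1773868  0.1293499 ] [[-3.97895160e-04 -9.58563146e-01 -2.84879865e-01  8.28955314e-02]
 [ 9.99999620e-01 -6.02346175e-04  6.30061502e-04  3.27068319e-04]
 [-7.75550032e-04 -2.84879506e-01  9.58563021e-01 -2.00598887e-01]
 [ 0.00000000e+00  0.00000000e+00  0.00000000e+00  1.00000000e+00]]
wrist 3325
0.11 233 [0.52  0.117 0.11 ] [0.545 0.123 0.13 ]
0.13 134 [0.52  0.117 0.13 ] [0.544 0.122 0.137]
0.15 419 [0.511 0.164 0.151] [0.515 0.188 0.17 ]
0.17 737 [0.51  0.164 0.17 ] [0.516 0.189 0.19 ]
0.19 1143 [0.51  0.164 0.19 ] [0.531 0.189 0.21 ]
0.21 659 [0.51  0.164 0.21 ] [0.526 0.189 0.23 ]
fin 876 [0.53038104 0.11637225 0.13382556]
scene 497
0.13 7 [0.526 0.118 0.131] [0.535 0.182 0.15 ]
0.15 92 [0.517 0.164 0.152] [0.535 0.191 0.17 ]
0.17 120 [0.515 0.163 0.17 ] [0.535 0.191 0.19 ]
0.19 127 [0.516 0.163 0.19 ] [0.536 0.191 0.21 ]
0.21 129 [0.518 0.163 0.21 ] [0.536 0.191 0.23 ]
0.23 21 [0.517 0.152 0.23 ] [0.551 0.194 0.25 ]
fin 100 [0.5405783  0.11363136 0.13155392]
top 0
```

```bash
python3 - <<'E'
from h import *
from station import viewer,telemetry,ctrl
print([a for a in dir(ctrl) if a[0]!="_"], ctrl.tcp_to_tips)
o,pw,w=wrist(); p=viewer.camera("scene"); ws=cloud(p); t=o["ee_pos"]
K=np.array([[p["fx"],0,p["cx"]],[0,p["fy"],p["cy"]],[0,0,1]],float)
for z in (.112,.13,.15): print(z,cv2.projectPoints(np.array([[t[0],t[1],z]]),cv2.Rodrigues(np.array(p["R"]))[0],np.array(p["t"]),K,np.array(p["dist"]))[0].ravel())
for nm,W in (("wrist",w),("scene",ws)):
    m=(np.hypot(W[...,0]-t[0],W[...,1]-t[1])<.03)&(W[...,2]>.105)
    v,u=np.nonzero(m); i=np.argsort(W[v,u,2])[:6]
    print(nm,[(int(u[k]),int(v[k]),*np.round(W[v[k],u[k]],3)) for k in i])
cv2.imwrite("pics/e.png",np.hstack([cv2.resize(p["img"][120:200,380:460],None,fx=5,fy=5,interpolation=0),cv2.resize(pw["img"][200:300,270:370],(400,400),interpolation=0)])[:,:,::-1])
E
```

```text
['MotionError', 'tcp_to_tips'] 0.017
0.112 [419.66193235 174.77266261]
0.13 [421.32875291 168.50247703]
0.15 [423.23964918 161.31302935]
wrist [(313, 230, np.float64(0.514), np.float64(0.172), np.float64(0.15)), (317, 232, np.float64(0.515), np.float64(0.175), np.float64(0.151)), (321, 232, np.float64(0.514), np.float64(0.178), np.float64(0.151)), (319, 232, np.float64(0.514), np.float64(0.176), np.float64(0.151)), (318, 232, np.float64(0.515), np.float64(0.176), np.float64(0.151)), (322, 232, np.float64(0.514), np.float64(0.178), np.float64(0.151))]
scene [(425, 165, np.float64(0.531), np.float64(0.181), np.float64(0.15)), (421, 164, np.float64(0.531), np.float64(0.173), np.float64(0.15)), (426, 164, np.float64(0.528), np.float64(0.183), np.float64(0.15)), (422, 165, np.float64(0.534), np.float64(0.175), np.float64(0.151)), (422, 164, np.float64(0.531), np.float64(0.175), np.float64(0.151)), (423, 164, np.float64(0.531), np.float64(0.177), np.float64(0.152))]
```

View pics/e.png

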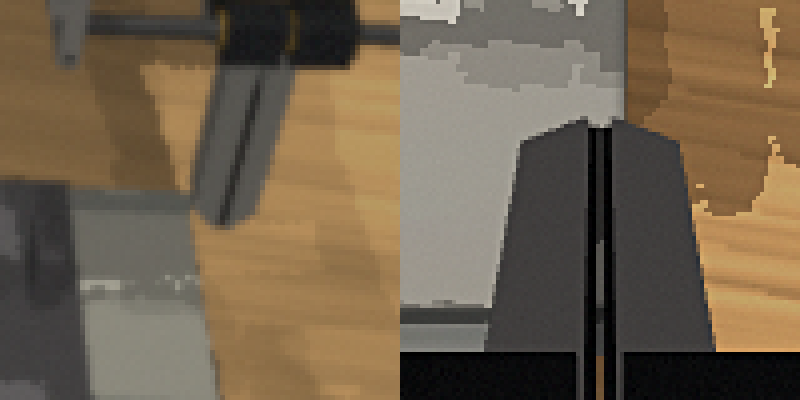

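The tips visibly end at z = 0.150 while the TCP reads 0.129, in both the scene and wrist views. So the real tips stand about 21 mm behind the TCP, and the fingers closed above the fin. I'll go back and descend to tips at about 112 mm (TCP 0.091), watching for force.

step_arm(plan=[{"dx": 0,"dy": -0.2,"dz": 0,"rx": 0,"ry": 0,"rz": 0,"claw": 0.4},{"dx": 0,"dy": -0.24,"dz": 0,"rx": 0,"ry": 0,"rz": 0,"claw": 0.4},{"dx": -0.012,"dy": -0.2,"dz": 0,"rx": 0,"ry": 0,"rz": 0,"claw": 0.4},{"dx": 0,"dy": 0,"dz": 0,"rx": 0,"ry": 0,"rz": 0,"claw": 0.4},{"dx": 0,"dy": 0,"dz": 0.1,"rx": 0,"ry": 0,"rz": 0,"claw": 0.4},{"dx": 0,"dy": 0,"dz": 0.1,"rx": 0,"ry": 0,"rz": 0,"claw": 0.4},{"dx": 0,"dy": 0,"dz": 0.1,"rx": 0,"ry": 0,"rz": 0,"claw": 0.4},{"dx": 0,"dy": 0,"dz": 0.05,"rx": 0,"ry": 0,"rz": 0,"claw": 0.4},{"dx": 0,"dy": 0,"dz": 0,"rx": 0,"ry": 0,"rz": 0,"claw": 0.4}])

```text
time_s: 6.55
ee_pos: [0.5326, 0.115, 0.0933]
eef_rot: [3.142, -0.002, -2.976]
force: [-1.0, -0.5, -0.1]
grip_width: 0.0563
grip_force: 0.0
```

step_arm(plan=[{"dx": 0,"dy": 0,"dz": 0,"rx": 0,"ry": 0,"rz": 0,"claw": 1},{"dx": 0,"dy": 0,"dz": 0,"rx": 0,"ry": 0,"rz": 0,"claw": 1},{"dx": 0,"dy": 0,"dz": 0,"rx": 0,"ry": 0,"rz": 0,"claw": 1},{"dx": 0,"dy": 0,"dz": 0,"rx": 0,"ry": 0,"rz": 0,"claw": 1},{"dx": 0,"dy": 0,"dz": 0,"rx": 0,"ry": 0,"rz": 0,"claw": 1},{"dx": 0,"dy": 0,"dz": 0,"rx": 0,"ry": 0,"rz": 0,"claw": 1},{"dx": 0,"dy": 0,"dz": 0,"rx": 0,"ry": 0,"rz": 0,"claw": 1},{"dx": 0,"dy": 0,"dz": 0,"rx": 0,"ry": 0,"rz": 0,"claw": 1}])

```text
time_s: 7.35
ee_pos: [0.5332, 0.1147, 0.0944]
eef_rot: [-3.142, 0.0, -2.976]
force: [0.4, -0.6, 1.7]
grip_width: 0.012
grip_force: 10.0
```

Gripped at 12 mm with 10 N. Now I slide the cover open.

step_arm(plan=[{"dx": 0,"dy": 0.05,"dz": 0,"rx": 0,"ry": 0,"rz": 0,"claw": 1},{"dx": 0,"dy": 0.1,"dz": 0,"rx": 0,"ry": 0,"rz": 0,"claw": 1},{"dx": 0,"dy": 0.1,"dz": 0,"rx": 0,"ry": 0,"rz": 0,"claw": 1},{"dx": 0,"dy": 0.1,"dz": 0,"rx": 0,"ry": 0,"rz": 0,"claw": 1},{"dx": 0,"dy": 0.1,"dz": 0,"rx": 0,"ry": 0,"rz": 0,"claw": 1},{"dx": 0,"dy": 0.1,"dz": 0,"rx": 0,"ry": 0,"rz": 0,"claw": 1},{"dx": 0,"dy": 0.06,"dz": 0,"rx": 0,"ry": 0,"rz": 0,"claw": 1},{"dx": 0,"dy": 0.03,"dz": 0,"rx": 0,"ry": 0,"rz": 0,"claw": 1},{"dx": 0,"dy": 0.01,"dz": 0,"rx": 0,"ry": 0,"rz": 0,"claw": 1},{"dx": 0,"dy": 0,"dz": 0,"rx": 0,"ry": 0,"rz": 0,"claw": 1}])

```text
time_s: 8.35
ee_pos: [0.5225, 0.1783, 0.0944]
eef_rot: [-3.141, -0.0, -2.976]
force: [-1.5, -6.5, 3.8]
grip_width: 0.0119
grip_force: 10.0
```

step_arm(plan=[{"dx": 0,"dy": 0,"dz": 0,"rx": 0,"ry": 0,"rz": 0,"claw": 1},{"dx": 0,"dy": 0,"dz": 0,"rx": 0,"ry": 0,"rz": 0,"claw": 1},{"dx": 0,"dy": 0,"dz": 0,"rx": 0,"ry": 0,"rz": 0,"claw": 1}])

```text
time_s: 8.65
ee_pos: [0.5225, 0.1783, 0.0944]
eef_rot: [-3.141, -0.0, -2.977]
force: [-1.4, -5.7, 3.0]
grip_width: 0.012
grip_force: 10.0
```

step_arm(plan=[{"dx": 0,"dy": 0,"dz": 0,"rx": 0,"ry": 0,"rz": 0,"claw": 0.6},{"dx": 0,"dy": 0,"dz": 0,"rx": 0,"ry": 0,"rz": 0,"claw": 0.6},{"dx": 0,"dy": 0,"dz": 0,"rx": 0,"ry": 0,"rz": 0,"claw": 0.6},{"dx": 0,"dy": 0,"dz": -0.26,"rx": 0,"ry": 0,"rz": 0,"claw": 0.6},{"dx": 0,"dy": 0,"dz": -0.3,"rx": 0,"ry": 0,"rz": 0,"claw": 0.6},{"dx": 0,"dy": -0.3,"dz": 0,"rx": 0,"ry": 0,"rz": 0,"claw": 1},{"dx": 0.06,"dy": -0.35,"dz": 0,"rx": 0,"ry": 0,"rz": 0,"claw": 1},{"dx": 0.07,"dy": -0.31,"dz": 0,"rx": 0,"ry": 0,"rz": 0,"claw": 1},{"dx": 0,"dy": 0,"dz": 0,"rx": 0,"ry": 0,"rz": 0,"claw": 1},{"dx": 0,"dy": 0,"dz": 0,"rx": 0,"ry": 0,"rz": 0,"claw": 1}])

```text
time_s: 9.65
ee_pos: [0.5255, 0.0819, 0.1504]
eef_rot: [3.141, 0.0, -2.977]
force: [0.6, 0.5, 0.3]
grip_width: 0.0018
grip_force: 0.0
```

step_arm(plan=[{"dx": 0,"dy": 0,"dz": 0,"rx": 0,"ry": 0,"rz": 0,"claw": 1},{"dx": 0,"dy": 0,"dz": 0,"rx": 0,"ry": 0,"rz": 0,"claw": 1},{"dx": 0,"dy": 0,"dz": 0,"rx": 0,"ry": 0,"rz": 0,"claw": 1},{"dx": 0,"dy": 0,"dz": 0,"rx": 0,"ry": 0,"rz": 0,"claw": 1}])

```text
time_s: 10.05
ee_pos: [0.5254, 0.0825, 0.1503]
eef_rot: [3.142, -0.0, -2.976]
force: [-0.2, 0.2, 0.4]
grip_width: 0.0005
grip_force: 0.0
```

```bash
cat >> h.py <<'E'
def look(name):
    o,p,w=wrist(); t=o["ee_pos"]; print(o["time_s"],t,"H",house(t)*1000,o["force"],o["grip_width"])
    h=house(w); z=w[...,2]
    tip=(np.hypot(w[...,0]-t[0],w[...,1]-t[1])<.03)&(z>t[2]-.01)&(z<t[2]+.05)
    if tip.sum(): print("tip z-tcp", np.percentile(z[tip],1)-t[2])
    m=(abs(h[...,0])<.02)&(abs(h[...,1])<.017)&(z>.06)&(z<.105)
    if m.sum(): print("wheel max z",np.percentile(z[m],[50,95,99]),m.sum())
    # window rectified to 20 px/mm... : sample at z=.084
    K=np.array([[p["fx"],0,p["cx"]],[0,p["fy"],p["cy"]],[0,0,1]],float)
    T=np.array(p["tool_from_camera"]); R=Ro.from_euler("xyz",o["eef_rot"]).as_matrix(); A=R@T[:3,:3]; b=R@T[:3,3]+t
    c,s=np.cos(YAW),np.sin(YAW); gx,gy=np.meshgrid(np.arange(-20,20,.1),np.arange(-66,-26,.1))
    X=np.stack([H0[0]+(gx*c-gy*s)/1e3,H0[1]+(gx*s+gy*c)/1e3,np.full_like(gx,.088)],-1).reshape(-1,3)
    uv=cv2.projectPoints((X-b)@A,np.zeros(3),np.zeros(3),K,np.array(p["dist"],float))[0].reshape(gx.shape+(2,)).astype(np.float32)
    im=cv2.remap(p["img"],uv[...,0],uv[...,1],cv2.INTER_LINEAR)
    cv2.imwrite(name,im[::-1,:,::-1]); return o,p,w,im
E
python3 - <<'E'
from h import *
look("pics/f.png")
E
```

```text
10.05 [0.52538946 0.08252752 0.15029286] H [-12.97650751   0.67856488] [-0.22875745  0.16869586  0.41201626] 0.0005463099783319682
tip z-tcp 0.022604110160912377
wheel max z [0.08881086 0.09061444 0.09114422] 1327
```

View pics/f.png

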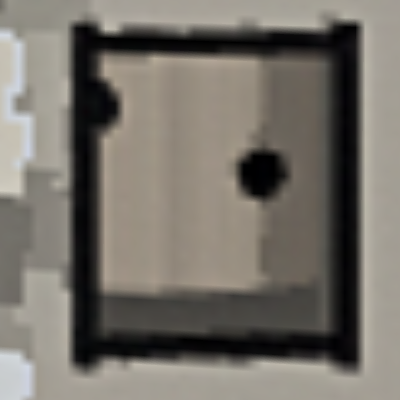

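The rectified window (right = +x) shows one dot at about +6 mm and a dot of the next group at the -x edge. That puts the drum at about 0.2 rad, so I need roughly +2 rad. Depth puts the wheel top at about 91 mm; now I feel for it.

step_arm(plan=[{"dx": 0,"dy": -0.007,"dz": 0.3,"rx": 0,"ry": 0,"rz": 0,"claw": 1},{"dx": 0,"dy": 0,"dz": 0.3,"rx": 0,"ry": 0,"rz": 0,"claw": 1},{"dx": 0,"dy": 0,"dz": 0.12,"rx": 0,"ry": 0,"rz": 0,"claw": 1},{"dx": 0,"dy": 0,"dz": 0.03,"rx": 0,"ry": 0,"rz": 0,"claw": 1},{"dx": 0,"dy": 0,"dz": 0,"rx": 0,"ry": 0,"rz": 0,"claw": 1},{"dx": 0,"dy": 0,"dz": 0,"rx": 0,"ry": 0,"rz": 0,"claw": 1}])

```text
time_s: 10.7
ee_pos: [0.5262, 0.0814, 0.0766]
eef_rot: [-3.141, 0.002, -2.976]
force: [-0.7, -0.1, -0.2]
grip_width: 0.0003
grip_force: 0.0
```

step_arm(plan=[{"dx": 0,"dy": 0,"dz": 0.01,"rx": 0,"ry": 0,"rz": 0,"claw": 1},{"dx": 0,"dy": 0,"dz": 0.01,"rx": 0,"ry": 0,"rz": 0,"claw": 1},{"dx": 0,"dy": 0,"dz": 0,"rx": 0,"ry": 0,"rz": 0,"claw": 1}])

```text
time_s: 11.0
ee_pos: [0.5256, 0.0814, 0.0736]
eef_rot: [-3.142, 0.0, -2.976]
force: [0.5, -0.0, -0.2]
grip_width: 0.0004
grip_force: 0.0
```

step_arm(plan=[{"dx": 0,"dy": 0,"dz": 0.01,"rx": 0,"ry": 0,"rz": 0,"claw": 1},{"dx": 0,"dy": 0,"dz": 0.01,"rx": 0,"ry": 0,"rz": 0,"claw": 1},{"dx": 0,"dy": 0,"dz": 0,"rx": 0,"ry": 0,"rz": 0,"claw": 1}])

```text
time_s: 11.3
ee_pos: [0.5254, 0.0813, 0.0712]
eef_rot: [3.142, -0.0, -2.976]
force: [-0.2, -0.4, 0.3]
grip_width: 0.0003
grip_force: 0.0
```

step_arm(plan=[{"dx": 0,"dy": 0,"dz": 0.01,"rx": 0,"ry": 0,"rz": 0,"claw": 1},{"dx": 0,"dy": 0,"dz": 0,"rx": 0,"ry": 0,"rz": 0,"claw": 1},{"dx": 0,"dy": 0,"dz": 0,"rx": 0,"ry": 0,"rz": 0,"claw": 1}])

```text
time_s: 11.6
ee_pos: [0.5255, 0.0814, 0.0703]
eef_rot: [3.142, -0.0, -2.976]
force: [-0.2, 0.6, 0.2]
grip_width: 0.0005
grip_force: 0.0
```

step_arm(plan=[{"dx": 0,"dy": 0,"dz": 0.01,"rx": 0,"ry": 0,"rz": 0,"claw": 1},{"dx": 0,"dy": 0,"dz": 0,"rx": 0,"ry": 0,"rz": 0,"claw": 1},{"dx": 0,"dy": 0,"dz": 0,"rx": 0,"ry": 0,"rz": 0,"claw": 1}])

```text
time_s: 11.9
ee_pos: [0.5255, 0.0814, 0.0693]
eef_rot: [-3.142, -0.0, -2.976]
force: [0.1, 0.3, 0.1]
grip_width: 0.0004
grip_force: 0.0
```

step_arm(plan=[{"dx": 0,"dy": 0,"dz": 0.01,"rx": 0,"ry": 0,"rz": 0,"claw": 1},{"dx": 0,"dy": 0,"dz": 0,"rx": 0,"ry": 0,"rz": 0,"claw": 1},{"dx": 0,"dy": 0,"dz": 0,"rx": 0,"ry": 0,"rz": 0,"claw": 1}])

```text
time_s: 12.2
ee_pos: [0.5256, 0.0814, 0.0685]
eef_rot: [-3.142, 0.0, -2.976]
force: [0.8, -0.1, 2.3]
grip_width: 0.0003
grip_force: 1.3
```

Contact is near TCP z = 0.0688. I press about 3.5 mm more.

step_arm(plan=[{"dx": 0,"dy": 0,"dz": 0.01,"rx": 0,"ry": 0,"rz": 0,"claw": 1},{"dx": 0,"dy": 0,"dz": 0.01,"rx": 0,"ry": 0,"rz": 0,"claw": 1},{"dx": 0,"dy": 0,"dz": 0.01,"rx": 0,"ry": 0,"rz": 0,"claw": 1},{"dx": 0,"dy": 0,"dz": 0,"rx": 0,"ry": 0,"rz": 0,"claw": 1},{"dx": 0,"dy": 0,"dz": 0,"rx": 0,"ry": 0,"rz": 0,"claw": 1}])

```text
time_s: 12.7
ee_pos: [0.5257, 0.0814, 0.0658]
eef_rot: [-3.142, 0.001, -2.976]
force: [-1.8, 0.3, 7.1]
grip_width: 0.0005
grip_force: 3.8
```

step_arm(plan=[{"dx": -0.02,"dy": 0,"dz": 0.006,"rx": 0,"ry": 0,"rz": 0,"claw": 1},{"dx": -0.03,"dy": 0,"dz": 0,"rx": 0,"ry": 0,"rz": 0,"claw": 1},{"dx": -0.04,"dy": 0,"dz": 0,"rx": 0,"ry": 0,"rz": 0,"claw": 1},{"dx": -0.04,"dy": 0,"dz": 0,"rx": 0,"ry": 0,"rz": 0,"claw": 1}])

```text
time_s: 13.1
ee_pos: [0.5386, 0.0836, 0.0653]
eef_rot: [-3.142, 0.001, -2.976]
force: [-2.9, 0.3, 9.8]
grip_width: 0.0005
grip_force: 4.7
```

step_arm(plan=[{"dx": -0.04,"dy": 0,"dz": 0,"rx": 0,"ry": 0,"rz": 0,"claw": 1},{"dx": -0.04,"dy": 0,"dz": 0,"rx": 0,"ry": 0,"rz": 0,"claw": 1},{"dx": -0.03,"dy": 0,"dz": 0,"rx": 0,"ry": 0,"rz": 0,"claw": 1},{"dx": -0.02,"dy": 0,"dz": 0,"rx": 0,"ry": 0,"rz": 0,"claw": 1},{"dx": 0,"dy": 0,"dz": 0,"rx": 0,"ry": 0,"rz": 0,"claw": 1}])

```text
time_s: 13.6
ee_pos: [0.5517, 0.0857, 0.0653]
eef_rot: [-3.142, 0.001, -2.976]
force: [-0.7, 0.2, 8.3]
grip_width: 0.0005
grip_force: 4.0
```

```bash
cat >> h.py <<'E'
def dots(im):
    g=cv2.cvtColor(im,cv2.COLOR_RGB2GRAY)
    n,l,s,c=cv2.connectedComponentsWithStats((g<60).astype(np.uint8))
    for i in range(1,n):
        if s[i,4]>200: print("blob area",s[i,4],"hx",np.round(-20+c[i][0]*.1,1),"hy",np.round(-66+c[i][1]*.1,1),"w,h",s[i,2]*.1,s[i,3]*.1)
    # ascii map inside window
    a=cv2.resize(g[::-1][20:380,60:370],(62,30),interpolation=cv2.INTER_AREA)
    for r in a: print("".join("#" if v<60 else "+" if v<100 else "." for v in r))
E
python3 - <<'E'
from h import *
dots(look("pics/g1.png")[3])
E
```

```text
13.6 [0.55174845 0.08571482 0.06531058] H [13.54704403 -0.52833185] [-0.73803383  0.15128583  8.30483303] 0.0005283073301471391
tip z-tcp -0.008640239114618475
wheel max z [0.08616627 0.10015886 0.10407947] 2760
blob area 27995 hx 2.1 hy -46.3 w,h 29.0 34.9
blob area 1885 hx -1.5 hy -49.3 w,h 5.0 5.300000000000001
blob area 1614 hx 6.4 hy -35.3 w,h 4.1000000000000005 4.800000000000001
...+##++................................................+##+..
...#########################################################+.
...#########################################################+.
...#####..............................+...........+++++#####+.
...#####.............................+######+.........++#####+
...#####............................+########+........++#####+
...#####............................+########+........++#####+
...#####..............................######+.........++#####+
...#####..............................................++#####+
...#####..............................................++#####+
...#####..............................................++#####+
...#####...........
[... 477 characters left out ...]
+#####+
...#####..............+####+..........................++#####+
...#####......................................++++++..++#####+
...#####+......................+++++++++++++++++++++..++#####.
...#####++++++++++++++++++++++++++++++++++++++++++++..++#####.
...#####++++++++++++++++++++++++++++++++++++++++++++..++#####.
...#####++++++++++++++++++++++++++++++++++++++++++++..++#####+
...#####++++++++++++++++++++++++++++++++++++++++++++..++#####+
...######++####+++##########+##############++################+
...##########################################################+
...#####++.+.++++++++++++#+##################+###+##++#######+
........................................................+++++.
```

The two-dot group is now near centre after a 26 mm drag, so there was little slip. Next I lift, go back for a second stroke, and measure the dots with depth to remove parallax.

step_arm(plan=[{"dx": 0,"dy": 0,"dz": -0.15,"rx": 0,"ry": 0,"rz": 0,"claw": 1},{"dx": 0.13,"dy": 0.005,"dz": -0.2,"rx": 0,"ry": 0,"rz": 0,"claw": 1},{"dx": 0.13,"dy": 0,"dz": 0,"rx": 0,"ry": 0,"rz": 0,"claw": 1},{"dx": 0,"dy": 0,"dz": 0,"rx": 0,"ry": 0,"rz": 0,"claw": 1},{"dx": 0,"dy": 0,"dz": 0,"rx": 0,"ry": 0,"rz": 0,"claw": 1}])

```text
time_s: 14.15
ee_pos: [0.5255, 0.0819, 0.0994]
eef_rot: [3.142, -0.0, -2.976]
force: [-0.1, -0.3, 0.4]
grip_width: 0.0005
grip_force: 0.0
```

```bash
cat >> h.py <<'E'
def meas():
    o,p,w=wrist(); t=o["ee_pos"]; print(o["time_s"],t,"H",house(t)*1000,o["force"])
    h=house(w)*1000; z=w[...,2]*1000; g=cv2.cvtColor(p["img"],cv2.COLOR_RGB2GRAY)
    box=(abs(h[...,0]-1)<18)&(abs(h[...,1]+46)<20)
    fr=box&(g<60)&(z>87.5); print("frame c",(np.percentile(h[fr],1,0)+np.percentile(h[fr],99,0))/2, np.median(z[fr]),fr.sum())
    ins=box&(z<85)&(z>60); print("drum z hi",np.percentile(z[ins],[50,95,99]),ins.sum())
    m=(g<70)&box; n,l,s,c=cv2.connectedComponentsWithStats(m.astype(np.uint8))
    for i in range(1,n):
        q=(l==i)
        if 6<q.sum()<150: print("dot",q.sum(),"house",np.round(np.nanmean(h[q],0),1),"z",np.round(np.nanmedian(z[q]),1))
E
python3 - <<'E'
from h import *
meas()
E
```

```text
14.15 [0.52553784 0.08186279 0.09944519] H [-1.29398724e+01 -1.54095148e-03] [-0.14426763 -0.25453169  0.4044557 ]
frame c [  0.34500738 -45.11250093] 91.73726958276544 443
drum z hi [79.32642369 80.75261256 81.25540772] 758
dot 31 house [  2.  -52.2] z 80.3
dot 28 house [ 11.5 -37.9] z 78.4
```

The dots sit at +1.7 and +11.2 mm from the window centre, so the drum is at about 0.95 rad. That leaves about 1.3 rad, or 52 mm, which is two more 26 mm strokes.

step_arm(plan=[{"dx": 0,"dy": 0,"dz": 0.2,"rx": 0,"ry": 0,"rz": 0,"claw": 1},{"dx": 0,"dy": 0,"dz": 0.09,"rx": 0,"ry": 0,"rz": 0,"claw": 1},{"dx": 0,"dy": 0,"dz": 0.03,"rx": 0,"ry": 0,"rz": 0,"claw": 1},{"dx": 0,"dy": 0,"dz": 0.02,"rx": 0,"ry": 0,"rz": 0,"claw": 1},{"dx": 0,"dy": 0,"dz": 0.01,"rx": 0,"ry": 0,"rz": 0,"claw": 1},{"dx": 0,"dy": 0,"dz": 0,"rx": 0,"ry": 0,"rz": 0,"claw": 1}])

```text
time_s: 14.8
ee_pos: [0.5257, 0.0819, 0.0655]
eef_rot: [-3.142, 0.0, -2.976]
force: [-3.8, -0.6, 8.0]
grip_width: 0.0001
grip_force: 4.2
```

step_arm(plan=[{"dx": -0.02,"dy": 0,"dz": 0,"rx": 0,"ry": 0,"rz": 0,"claw": 1},{"dx": -0.03,"dy": 0,"dz": 0,"rx": 0,"ry": 0,"rz": 0,"claw": 1},{"dx": -0.04,"dy": 0,"dz": 0,"rx": 0,"ry": 0,"rz": 0,"claw": 1},{"dx": -0.04,"dy": 0,"dz": 0,"rx": 0,"ry": 0,"rz": 0,"claw": 1},{"dx": -0.04,"dy": 0,"dz": 0,"rx": 0,"ry": 0,"rz": 0,"claw": 1},{"dx": -0.04,"dy": 0,"dz": 0,"rx": 0,"ry": 0,"rz": 0,"claw": 1},{"dx": -0.03,"dy": 0,"dz": 0,"rx": 0,"ry": 0,"rz": 0,"claw": 1},{"dx": -0.02,"dy": 0,"dz": 0,"rx": 0,"ry": 0,"rz": 0,"claw": 1},{"dx": 0,"dy": 0,"dz": 0,"rx": 0,"ry": 0,"rz": 0,"claw": 1}])

```text
time_s: 15.7
ee_pos: [0.552, 0.0863, 0.0658]
eef_rot: [-3.142, 0.002, -2.976]
force: [-0.8, -0.5, 8.0]
grip_width: 0.0005
grip_force: 3.5
```

step_arm(plan=[{"dx": 0,"dy": 0,"dz": -0.15,"rx": 0,"ry": 0,"rz": 0,"claw": 1},{"dx": 0.13,"dy": 0,"dz": -0.2,"rx": 0,"ry": 0,"rz": 0,"claw": 1},{"dx": 0.13,"dy": 0,"dz": 0,"rx": 0,"ry": 0,"rz": 0,"claw": 1},{"dx": 0,"dy": 0,"dz": 0,"rx": 0,"ry": 0,"rz": 0,"claw": 1},{"dx": 0,"dy": 0,"dz": 0,"rx": 0,"ry": 0,"rz": 0,"claw": 1}])

```text
time_s: 16.2
ee_pos: [0.5258, 0.0819, 0.0999]
eef_rot: [3.142, 0.0, -2.976]
force: [0.4, 0.1, 0.2]
grip_width: 0.0003
grip_force: 0.0
```

```bash
python3 - <<'E'
from h import *
meas()
E
```

```text
16.2 [0.52580735 0.08190277 0.09985376] H [-1.26674684e+01 -6.58478795e-03] [0.41804231 0.07063208 0.20170455]
frame c [  0.10226508 -45.01695322] 91.67190804745107 437
drum z hi [79.4666654  80.89103262 81.35431415] 768
dot 31 house [ -0.2 -52.2] z 80.3
dot 31 house [  4.6 -45. ] z 80.5
dot 28 house [  9.3 -37.8] z 79.4
```

Three dots are at +4.5 mm, so the drum is at about 1.65 rad. It needs about 0.6 rad more, so a 23 mm stroke and then a fine check.

step_arm(plan=[{"dx": 0,"dy": 0,"dz": 0.2,"rx": 0,"ry": 0,"rz": 0,"claw": 1},{"dx": 0,"dy": 0,"dz": 0.09,"rx": 0,"ry": 0,"rz": 0,"claw": 1},{"dx": 0,"dy": 0,"dz": 0.03,"rx": 0,"ry": 0,"rz": 0,"claw": 1},{"dx": 0,"dy": 0,"dz": 0.02,"rx": 0,"ry": 0,"rz": 0,"claw": 1},{"dx": 0,"dy": 0,"dz": 0.015,"rx": 0,"ry": 0,"rz": 0,"claw": 1},{"dx": 0,"dy": 0,"dz": 0,"rx": 0,"ry": 0,"rz": 0,"claw": 1}])

```text
time_s: 16.85
ee_pos: [0.5257, 0.0819, 0.0651]
eef_rot: [-3.142, 0.0, -2.976]
force: [-3.2, -0.3, 8.9]
grip_width: 0.0007
grip_force: 4.6
```

step_arm(plan=[{"dx": -0.02,"dy": 0,"dz": 0,"rx": 0,"ry": 0,"rz": 0,"claw": 1},{"dx": -0.03,"dy": 0,"dz": 0,"rx": 0,"ry": 0,"rz": 0,"claw": 1},{"dx": -0.03,"dy": 0,"dz": 0,"rx": 0,"ry": 0,"rz": 0,"claw": 1},{"dx": -0.04,"dy": 0,"dz": 0,"rx": 0,"ry": 0,"rz": 0,"claw": 1},{"dx": -0.04,"dy": 0,"dz": 0,"rx": 0,"ry": 0,"rz": 0,"claw": 1},{"dx": -0.03,"dy": 0,"dz": 0,"rx": 0,"ry": 0,"rz": 0,"claw": 1},{"dx": -0.02,"dy": 0,"dz": 0,"rx": 0,"ry": 0,"rz": 0,"claw": 1},{"dx": -0.02,"dy": 0,"dz": 0,"rx": 0,"ry": 0,"rz": 0,"claw": 1},{"dx": 0,"dy": 0,"dz": 0,"rx": 0,"ry": 0,"rz": 0,"claw": 1}])

```text
time_s: 17.75
ee_pos: [0.5491, 0.0858, 0.0655]
eef_rot: [-3.142, 0.002, -2.976]
force: [-1.0, 0.0, 8.1]
grip_width: 0.0002
grip_force: 4.2
```

step_arm(plan=[{"dx": 0,"dy": 0,"dz": -0.15,"rx": 0,"ry": 0,"rz": 0,"claw": 1},{"dx": 0.1,"dy": 0,"dz": -0.2,"rx": 0,"ry": 0,"rz": 0,"claw": 1},{"dx": 0.07,"dy": 0,"dz": -0.2,"rx": 0,"ry": 0,"rz": 0,"claw": 1},{"dx": 0,"dy": 0,"dz": 0,"rx": 0,"ry": 0,"rz": 0,"claw": 1},{"dx": 0,"dy": 0,"dz": 0,"rx": 0,"ry": 0,"rz": 0,"claw": 1}])

```text
time_s: 18.25
ee_pos: [0.5317, 0.0829, 0.1192]
eef_rot: [-3.142, 0.001, -2.976]
force: [0.1, -0.2, -0.5]
grip_width: 0.0005
grip_force: 0.0
```

```bash
python3 - <<'E'
from h import *
from scipy.optimize import least_squares
meas()
o,p,w=wrist(); h=house(w)*1000; z=w[...,2]*1000
m=(abs(h[...,0])<11)&(abs(h[...,1]+45)<11)&(z<85)&(z>70)
x,zz=h[m][:,0],z[m]
f=lambda q: q[1]+np.sqrt(np.maximum(900-(x-q[0])**2,1))-zz
r=least_squares(f,[0,51],loss="soft_l1"); print("drum axis x,z",r.x,m.sum(), x.min(),x.max())
# window opening edges in hx: transitions of frame ring at row hy=-45
fr=(abs(h[...,1]+45)<10)&(abs(h[...,0])<20)&(z>87.5)&(cv2.cvtColor(p["img"],6+1)<60) 
hx=h[fr][:,0]; print("left bar",np.percentile(hx[hx<0],[1,50,99]),"right bar",np.percentile(hx[hx>0],[1,50,99]))
E
```

```text
18.25 [0.53165676 0.08286368 0.11920255] H [-6.7396797  -0.02428198] [ 0.10163282 -0.24968686 -0.47169298]
frame c [  0.3284089  -45.09498083] 91.69699551326046 401
drum z hi [79.51988233 80.98052518 81.45449133] 698
dot 28 house [  4.8 -52.2] z 80.4
dot 27 house [  4.9 -37.7] z 80.1
dot 15 house [ 15.2 -51.8] z 76.7
drum axis x,z [ 0.17100734 50.27203202] 492 -7.354056068462922 10.994606661785909
left bar [-13.9864456  -12.7345578  -11.58816388] right bar [12.08691877 13.48675675 14.86145706]
```

The right pair of dots is at +4.7 mm, which is the half-spacing, and the third group's last dot is leaving at +15 mm. The left pair probably merges with the frame, so I'll confirm by eye from the other side.

step_arm(plan=[{"dx": -0.3,"dy": 0,"dz": -0.2,"rx": 0,"ry": 0,"rz": 0,"claw": 1},{"dx": -0.4,"dy": 0,"dz": 0,"rx": 0,"ry": 0,"rz": 0,"claw": 1},{"dx": 0,"dy": 0,"dz": 0,"rx": 0,"ry": 0,"rz": 0,"claw": 1},{"dx": 0,"dy": 0,"dz": 0,"rx": 0,"ry": 0,"rz": 0,"claw": 1}])

```text
time_s: 18.75
ee_pos: [0.6, 0.0943, 0.1373]
eef_rot: [3.141, -0.003, -2.976]
force: [0.1, -0.1, -0.5]
grip_width: 0.0006
grip_force: 0.0
```

```bash
python3 - <<'E'
from h import *
meas(); look("pics/k.png")
E
```

```text
18.75 [0.60002771 0.09432607 0.13730668] H [ 6.25854477e+01 -3.55781496e-03] [ 0.13493448 -0.12784734 -0.48019906]
frame c [  0.21878104 -44.81428185] 91.84976317818189 394
drum z hi [79.50867692 80.93918383 81.61425337] 825
dot 35 house [ -4.9 -52.2] z 80.3
dot 35 house [ -4.8 -37.8] z 80.2
dot 33 house [  4.9 -52.2] z 80.2
dot 31 house [  4.7 -37.8] z 80.4
18.8 [0.5996473  0.09426439 0.13789031] H [ 6.22000747e+01 -1.60831302e-03] [ 0.16309699 -0.0273101  -0.66030544] 0.0008769430130336803
tip z-tcp 0.02271990603989435
wheel max z [0.08875389 0.09070997 0.09126957] 2004
```

View pics/k.png

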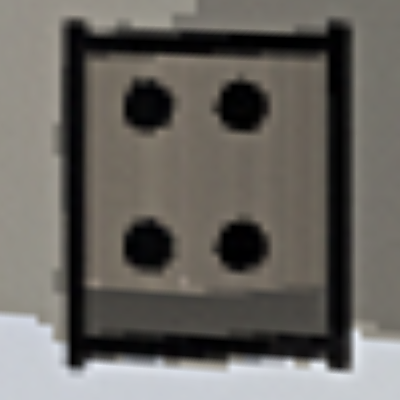

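All four dots are visible and centred: columns at -4.9 and +4.8 mm against a window centre of 0.2, so the drum is at about 2.25 rad. Now I shut the cover.

step_arm(plan=[{"dx": 0.15,"dy": 0.24,"dz": -0.1,"rx": 0,"ry": 0,"rz": 0,"claw": 1},{"dx": 0.2,"dy": 0.3,"dz": 0,"rx": 0,"ry": 0,"rz": 0,"claw": 0.4},{"dx": 0.2,"dy": 0.3,"dz": 0,"rx": 0,"ry": 0,"rz": 0,"claw": 0.4},{"dx": 0.072,"dy": 0.113,"dz": 0,"rx": 0,"ry": 0,"rz": 0,"claw": 0.4},{"dx": 0,"dy": 0,"dz": 0,"rx": 0,"ry": 0,"rz": 0,"claw": 0.4},{"dx": 0,"dy": 0,"dz": 0,"rx": 0,"ry": 0,"rz": 0,"claw": 0.4},{"dx": 0,"dy": 0,"dz": 0,"rx": 0,"ry": 0,"rz": 0,"claw": 0.4}])

```text
time_s: 19.55
ee_pos: [0.524, 0.1772, 0.1492]
eef_rot: [-3.141, 0.0, -2.977]
force: [0.2, -0.2, 0.3]
grip_width: 0.0453
grip_force: 0.0
```

step_arm(plan=[{"dx": 0,"dy": 0,"dz": 0.2,"rx": 0,"ry": 0,"rz": 0,"claw": 0.4},{"dx": 0,"dy": 0,"dz": 0.2,"rx": 0,"ry": 0,"rz": 0,"claw": 0.4},{"dx": 0,"dy": 0,"dz": 0.12,"rx": 0,"ry": 0,"rz": 0,"claw": 0.4},{"dx": 0,"dy": 0,"dz": 0,"rx": 0,"ry": 0,"rz": 0,"claw": 0.4}])

```text
time_s: 19.95
ee_pos: [0.523, 0.1773, 0.0956]
eef_rot: [-3.141, -0.003, -2.977]
force: [-0.1, -0.4, 0.2]
grip_width: 0.0564
grip_force: 0.0
```

step_arm(plan=[{"dx": 0,"dy": 0,"dz": 0,"rx": 0,"ry": 0,"rz": 0,"claw": 1},{"dx": 0,"dy": 0,"dz": 0,"rx": 0,"ry": 0,"rz": 0,"claw": 1},{"dx": 0,"dy": 0,"dz": 0,"rx": 0,"ry": 0,"rz": 0,"claw": 1},{"dx": 0,"dy": 0,"dz": 0,"rx": 0,"ry": 0,"rz": 0,"claw": 1},{"dx": 0,"dy": 0,"dz": 0,"rx": 0,"ry": 0,"rz": 0,"claw": 1},{"dx": 0,"dy": 0,"dz": 0,"rx": 0,"ry": 0,"rz": 0,"claw": 1},{"dx": 0,"dy": 0,"dz": 0,"rx": 0,"ry": 0,"rz": 0,"claw": 1},{"dx": 0,"dy": 0,"dz": 0,"rx": 0,"ry": 0,"rz": 0,"claw": 1}])

```text
time_s: 20.75
ee_pos: [0.5234, 0.1782, 0.0974]
eef_rot: [3.142, 0.0, -2.976]
force: [-1.4, 0.7, 2.2]
grip_width: 0.0121
grip_force: 10.0
```

step_arm(plan=[{"dx": 0,"dy": -0.05,"dz": 0,"rx": 0,"ry": 0,"rz": 0,"claw": 1},{"dx": 0,"dy": -0.1,"dz": 0,"rx": 0,"ry": 0,"rz": 0,"claw": 1},{"dx": 0,"dy": -0.1,"dz": 0,"rx": 0,"ry": 0,"rz": 0,"claw": 1},{"dx": 0,"dy": -0.1,"dz": 0,"rx": 0,"ry": 0,"rz": 0,"claw": 1},{"dx": 0,"dy": -0.1,"dz": 0,"rx": 0,"ry": 0,"rz": 0,"claw": 1},{"dx": 0,"dy": -0.1,"dz": 0,"rx": 0,"ry": 0,"rz": 0,"claw": 1},{"dx": 0,"dy": -0.06,"dz": 0,"rx": 0,"ry": 0,"rz": 0,"claw": 1},{"dx": 0,"dy": -0.03,"dz": 0,"rx": 0,"ry": 0,"rz": 0,"claw": 1},{"dx": 0,"dy": -0.02,"dz": 0,"rx": 0,"ry": 0,"rz": 0,"claw": 1},{"dx": 0,"dy": 0,"dz": 0,"rx": 0,"ry": 0,"rz": 0,"claw": 1}])

```text
time_s: 21.75
ee_pos: [0.5342, 0.1141, 0.0973]
eef_rot: [3.14, 0.0, -2.976]
force: [-0.3, 9.2, 3.4]
grip_width: 0.0121
grip_force: 10.0
```

step_arm(plan=[{"dx": 0,"dy": 0,"dz": 0,"rx": 0,"ry": 0,"rz": 0,"claw": 0.5},{"dx": 0,"dy": 0,"dz": 0,"rx": 0,"ry": 0,"rz": 0,"claw": 0.5},{"dx": 0,"dy": 0,"dz": 0,"rx": 0,"ry": 0,"rz": 0,"claw": 0.5},{"dx": 0,"dy": 0,"dz": 0,"rx": 0,"ry": 0,"rz": 0,"claw": 0.5},{"dx": 0,"dy": 0,"dz": -0.25,"rx": 0,"ry": 0,"rz": 0,"claw": 0.5},{"dx": 0,"dy": 0,"dz": -0.4,"rx": 0,"ry": 0,"rz": 0,"claw": 0.5},{"dx": -0.2,"dy": 0,"dz": -0.2,"rx": 0,"ry": 0,"rz": 0,"claw": 0.5},{"dx": -0.3,"dy": 0,"dz": 0,"rx": 0,"ry": 0,"rz": 0,"claw": 0.5},{"dx": 0,"dy": 0,"dz": 0,"rx": 0,"ry": 0,"rz": 0,"claw": 0.5},{"dx": 0,"dy": 0,"dz": 0,"rx": 0,"ry": 0,"rz": 0,"claw": 0.5}])

```text
time_s: 22.75
ee_pos: [0.5833, 0.1211, 0.1814]
eef_rot: [-3.142, -0.001, -2.976]
force: [-0.2, 0.9, 1.5]
grip_width: 0.047
grip_force: 0.0
```

```bash
python3 - <<'E'
from h import *
meas()
o,p,w=wrist(); h=house(w)*1000; z=w[...,2]*1000
m=(z>128)&(z<138)&(abs(h[...,0])<30)&(abs(h[...,1]-40)<50); print("fin",np.percentile(h[m],[2,50,98],axis=0),m.sum())
cv2.imwrite("pics/z.png",p["img"][:,:,::-1])
E
```

```text
22.75 [0.58326303 0.12111315 0.18144142] H [50.47182262 29.183122  ] [-0.23427342  0.88215852  1.48181533]
frame c [  2.8756118  -44.75694688] 311.6885243264125 1083
drum z hi [79.49301039 81.07923482 81.46904978] 581
dot 21 house [ -4.6 -52.1] z 80.6
dot 21 house [ -4.6 -37.4] z 80.6
dot 20 house [  5. -52.] z 80.2
dot 22 house [  4.8 -37.6] z 80.1
fin [[-12.28791204  25.10413228]
 [ -0.19532102  30.93399684]
 [ 12.41365183  36.78553328]] 466
```

View pics/z.png

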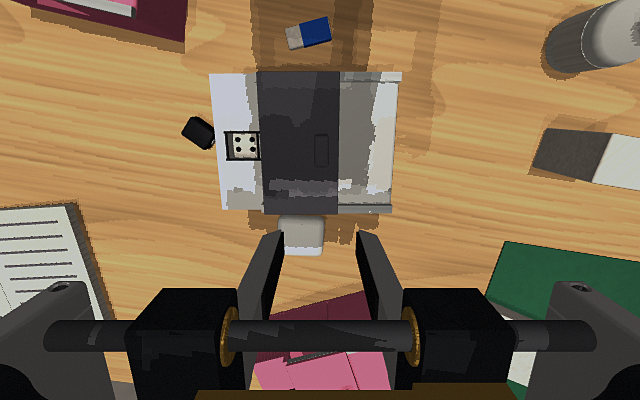

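The cover is shut, with the fin back at y = 31 mm as at the start. Four dots are centred in the window at pixel (243,146), the gripper is clear, and the eraser, sharpener and case are where they were.

```bash
python3 -c "
from station import hand_in
print(hand_in())"
```

```text
the job is handed in; nothing more can be done
None
```

I set the counter to lesson four: the four dots are centred in the window, the cover is shut, the arm is clear of everything and the job is handed in, though no verdict came back.

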